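# Shut down the carving-station warmer and pull its drip tray

## Robot

A 7-joint arm with a two-finger parallel gripper is mounted at the origin on the work surface. World frame = base frame: x ahead of the robot, y to its left, z up, the work surface at z = 0. Lengths are in m, angles in degrees, forces in N, time in s.
With the tool pointing down it reaches from about 0.425 to 0.8 m from the base axis. Payload 8.3 kg.
Tool frame: the origin (TCP) lies between the finger pads; the fingertips stand 8 mm ahead of it and the grasp point (between the pads) lies 11 mm behind it; z points along the fingers, y is the line along which they close (so a half turn about z gives the same grasp; the last joint's range is limited). The gripper opens to 85 mm and grips with 20 to 120 N. Pads are 22 mm wide; open, the fingers measure 114 mm over their backs; the gripper's body (76 mm by 85 mm) begins 54 mm behind the grasp point. The pads swing forward as they close: fully open they stand 13 mm farther back than shut.
Start: joints at [-72.932, 21.967, 0.94, 78.501, -0.361, 79.538, -2.664], TCP at [0.221, 0.585, 0.239] pointing down, gripper open.
Joint ranges: [-169.22, 169.22], [-14.56, 117.87], [-87.37, 89.26], [10.42, 133.3], [-82.24, 262.24], [0.94, 117.77], [-172.7, 172.7]. Speed limits (degrees/s): [136.94, 136.94, 172.46, 172.46, 180, 180, 180].

## Interface

Orientations are given as [roll, pitch, yaw] about the fixed x, y, z axes, in that order (R = Rz(yaw) Ry(pitch) Rx(roll)).
In Python, from plant import bot gives the robot as it stands. The module is installed in compiled form; this text tells all that it offers. Calls block until the motion is done:
- bot.goto(position, orientation): joint-space move of the TCP to a pose.
- bot.servo_line(position, orientation=None, feed=0.15, contact_N=None): straight line of the TCP; orientation=None keeps the orientation; feed is the mean speed in m/s. With contact_N (N) it stops when the force on the tool has changed by that much, and returns True; else False.
- bot.movej(angles): joint-space move.
- bot.open() and bot.close_gripper(): open the fingers fully, or close them until they stop; the grip force is fixed at half the most.
- bot.hold(seconds).
- bot.ik(position, orientation): joint angles nearest the present ones, or None.
- bot.read_state(): the state.
- bot.get_image(name): name is "side" or "top"; returns (picture, depth): 400x640x3 uint8, red, green, blue; 400x640 float32, m along the optical axis (not along the pixel's ray), 0 where there is no reading.
- bot.calibration(name): a dict with "mtx" (3x3 intrinsics, pixels), "cam_to_world" (4x4, takes a point from camera to world coordinates). Camera axes: x right, y down, z forward; pixel columns grow to the right and rows downward; lengths in m; the calibration is good to about 2 mm. A picture is of the moment at which its call begins. calibration takes no time and is no camera call.
A pose or a line that the arm cannot do raises bot.PlanningError and nothing moves.
- bot.job_done(): hands the job in; it is judged then, once.
The state is a dict: "time_s": time; "joint_pos": joint angles; "joint_vel": joint speeds; "tau": joint torques, N m; "position": TCP position; "tcp_rot": TCP orientation; "wrist_force": force on the tool from outside, world axes, zero at the start; "torque": the same for the moment, N m; "grip_width": finger opening in m; "gripper_force": force on a finger pad.
Only numpy, scipy, OpenCV 4.12 (cv2) and the standard library are available. Lean on these libraries where they do the work, as an engineer would, in place of code of your own. Each camera call takes 0.05 s, during which the arm holds its last target. There are 200 camera calls.

## Task

Shut the warmer down and take out its drip tray for cleaning: push the control box's spring-centred paddle over towards the end with the raised stud, hold it there for a good second and let it spring back. Then stand the glass shaker, which is in the way in front of the tray's pull, upright in the low metal condiment tray, draw the drip tray straight out of its slot without forcing it, keeping it level all the way, and lay it right way up, flat on the middle of the white cutting board. Leave the other things where they are.

Things in the scene. Friction and masses are not known exactly. Their poses are not given: they have to be found in the camera images.
- warmer: Fixed steel warmer, 200 (x) x 300 (y) x 70 mm, with a lidded food pan on top (160 mm high in all, set back 42 mm from the front). Origin: centre of its underside, on the table. Front face at x = -100 mm of its frame; -x points out of the slot in the middle of the front: 93 mm wide, 14 mm high, floor 18 mm above the table, 127 mm deep.
- slide_pull (a point): Grasp point of the loose drip tray (0.25 kg), on its pull: a black upright plate 10 mm thick (x) x 60 mm wide (y) x 50 mm tall at the front end; the point is on the plate's centre line, 36 mm above the tray's underside. Axes: x from the pull along the tray into the slot, y across, z up. The pull starts 70 to 85 mm in front of the warmer's face.
- slide_mid (a point): Centre of the same drip tray, 95 mm behind the pull, 6 mm above its underside; same axes. Steel, 90 mm wide, 12 mm high, from 5 to 190 mm behind the pull. It lies in the slot with 3 mm play in width, 2 mm in height, light friction. 105 to 120 mm of it is in the slot: draw it that far and a bit more before lifting or turning it.
- pod: Fixed grey control box 70 (x) x 120 (y) x 45 mm high. Origin: centre of its underside. The +y end of its top carries a raised stud. At the middle of its top stands the paddle.
- pod_stud (a point): Top of the raised steel stud (12 mm across, 5 mm high) at the box's +y end.
- toggle_tip (a point): Tip of the steel paddle, a plate 20 (x) x 10 (y) mm standing 45 mm above the box's top when centred; it pivots at the level of the box's top (46 mm above the table) about the box's x axis, so its tip swings along the box's y.
- toggle (a joint): Paddle angle, rad: 0 centred, positive leaning to the stud end (+y of the box), stops at +-0.5. A spring (0.3 N m/rad, about 4 N near the tip at 0.4) recentres it. Over 0.3 counts as pushed.
- shaker_mid (a point): Loose upright glass shaker with steel cap, 46 mm diameter, 100 mm tall, 0.2 kg: its centre, 50 mm above its foot. It stands on the table a hand's breadth in front of the pull.
- condiment_tray: Fixed low aluminium tray 200 (x) x 280 (y) mm, rim 15 mm high, walls and floor 4 to 5 mm thick. Origin: centre of its underside. A sauce bottle and a ramekin stand along its +x half; its -x half is free. It lies left or right of the robot, the board on the other side.
- board: Fixed white cutting board 220 (x) x 280 (y) x 12 mm thick, bare. Origin: centre of its underside.
- sauce: Bystander: amber sauce bottle on the condiment tray, 48 mm diameter, 130 mm tall; origin under its foot.
- ramekin: Bystander: white ramekin on the condiment tray, 64 mm diameter, 35 mm tall; origin under its foot.
- mug: Bystander: white mug on the table, 76 mm diameter, 90 mm tall; origin under its foot.
- tongs: Bystander: steel tongs lying flat, 220 mm long, 12 mm high; origin at their hinge end.
Things that resemble listed ones, but are neither listed nor needed, are in the scene too. What is shaped like the part that bears shaker_mid but purple is not meant.

How it is judged (in metres and radians):
On the way, in this order (a step that is already met when the one before it is completed fails the run):
1. the paddle is held over towards the stud for a second (value of joint toggle above 0.3 rad), for 1 s.
2. the paddle has sprung back to the centre (value of joint toggle between -0.08 and 0.08 rad), for 0.2 s.
3. the shaker stands upright in the condiment tray, let go (x of shaker_mid in the frame of condiment_tray between -0.085 and 0.085 m and y of shaker_mid in the frame of condiment_tray between -0.125 and 0.125 m and z of shaker_mid in the frame of condiment_tray below 0.062 m and angle between shaker_mid's own z axis and vertical below 0.1 rad and contact force between the fingers and shaker below 0.1 N and linear speed of shaker below 0.02 m/s), for 0.2 s.
4. the drip tray is drawn wholly out of the slot (x of slide_mid in the frame of warmer below -0.196 m and angle between slide_mid's own z axis and vertical below 0.15 rad), for 0.1 s.
At the end, for the whole second after the job is handed in: Paddle centred (within 0.08 rad); shaker upright (0.1 rad) on the condiment tray's floor; drip tray right way up, flat (0.05 rad) on the cutting board with its centre within 80 mm (x) and 110 mm (y) of the board's centre; both released and at rest (all of step 2 and x of shaker_mid in the frame of condiment_tray between -0.085 and 0.085 m and y of shaker_mid in the frame of condiment_tray between -0.125 and 0.125 m and z of shaker_mid in the frame of condiment_tray below 0.062 m and angle between shaker_mid's own z axis and vertical below 0.1 rad and x of slide_mid in the frame of board between -0.08 and 0.08 m and y of slide_mid in the frame of board between -0.11 and 0.11 m and z of slide_mid in the frame of board between 0.012 and 0.024 m and angle between slide_mid's own z axis and vertical below 0.05 rad and linear speed of each of slide, shaker below 0.01 m/s); the robot touches nothing.
It fails at once if the paddle is pushed the wrong way (value of joint toggle below -0.2 rad).
It fails at once if the drip tray is tipped more than 0.17 rad (angle between slide_mid's own z axis and vertical above 0.17 rad).
It fails at once if the drip tray is jerked or levered in its slot with over 40 N (contact force between slide and warmer above 40 N).
It fails at once if a bystander (sauce bottle, ramekin, mug, tongs) is moved more than 30 mm or tipped (distance of any of sauce, ramekin, mug, tongs from where it was at the start of the episode above 0.03 m or angle between any of sauce, ramekin, mug, tongs's own z axis and vertical above 0.3 rad).
It also fails if it takes over 72 s, if anything falls off the work surface, if the arm or the gripper's body presses on something with over 40 N, if the wrist force passes 120 N, or if a joint passes its speed limit or range.

## Working session

There is one attempt and no reset: what is moved stays moved. The work goes in short steps, each a Python script; the robot and the scene stay as the last script left them, time stands still between calls to the robot, and variables do not carry over. Pictures are saved under pics/ and viewed, at most 10 in all, crops included, and the job is handed in when it is done.

```bash
mkdir -p pics; cat > h.py <<'E'
import numpy as np, cv2
from plant import bot
def snap(n,tag):
    im,d=bot.get_image(n); np.savez(f'pics/{tag}.npz',im=im,d=d)
    cv2.imwrite(f'pics/{tag}.png',im[:,:,::-1]); return im,d
def cloud(n,d):
    c=bot.calibration(n);K=c['mtx'];T=np.array(c['cam_to_world'])
    v,u=np.mgrid[:d.shape[0],:d.shape[1]]
    P=np.stack([(u-K[0][2])*d/K[0][0],(v-K[1][2])*d/K[1][1],d],-1)
    W=P@T[:3,:3].T+T[:3,3]; W[d<=0]=np.nan; return W
E
python3 - <<'E'
from h import *
for n in('top','side'):
    im,d=snap(n,n+'0'); print(bot.calibration(n))
s=bot.read_state();print(s['position'],s['tcp_rot'],s['time_s'],s['grip_width'])
E
```

```text
{'mtx': array([[371.7856221 ,   0.        , 322.35867369],
       [  0.        , 371.7856221 , 194.69514846],
       [  0.        ,   0.        ,   1.        ]]), 'cam_to_world': array([[ 2.65165243e-02, -9.78517663e-01,  2.04450621e-01,
         3.84820288e-01],
       [-9.99648328e-01, -2.60188526e-02,  5.12247062e-03,
         7.97500481e-03],
       [ 3.07142572e-04, -2.04514551e-01, -9.78863476e-01,
         1.04089352e+00],
       [ 0.00000000e+00,  0.00000000e+00,  0.00000000e+00,
         1.00000000e+00]])}
{'mtx': array([[396.33667457,   0.        , 316.62291204],
       [  0.        , 396.33667457, 200.75879998],
       [  0.        ,   0.        ,   1.        ]]), 'cam_to_world': array([[-0.98236855, -0.08109804,  0.16844921,  0.41477302],
       [-0.1859577 ,  0.51678849, -0.83567301,  0.82622264],
       [-0.01928117, -0.85226332, -0.52275757,  0.60230764],
       [ 0.        ,  0.        ,  0.        ,  1.        ]])}
[0.22045386 0.58434944 0.23836776] [-1.79897545e+02  1.68858454e-03  1.59329546e+02] 0.1 0.08534153453834115
```

View pics/top0.png

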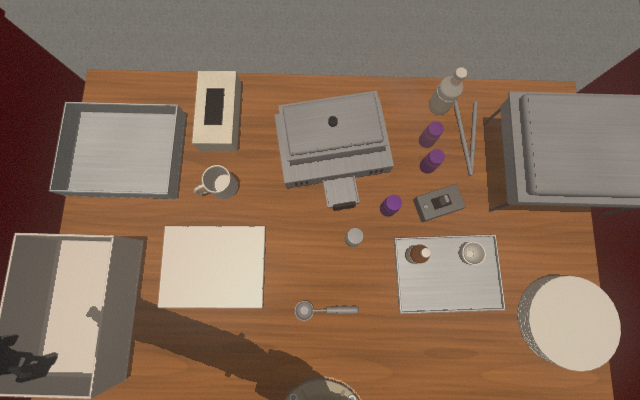

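View pics/side0.png

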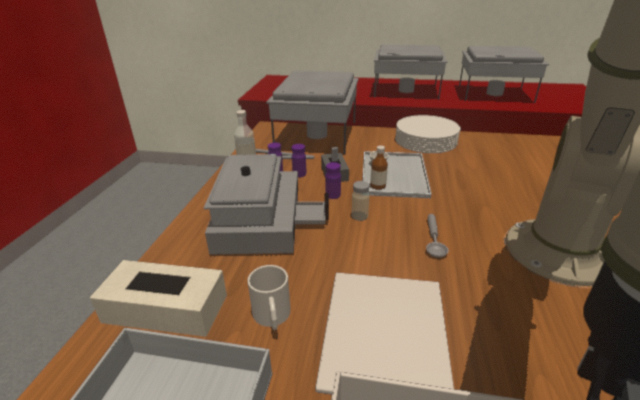

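The top view shows these things that matter, by pixel:
- Clear shaker at (355,237). The purple lookalikes are at (391,205), (432,160) and (432,134).
- Pod at (440,203). The beige box at (217,110) is a decoy.
- Pull at (343,206), condiment tray at (450,273), board at (212,267).
- The open pans at (118,150) and (75,315) are decoys.

Next I'll take one close crop and the measurements.

```bash
python3 - <<'E'
from h import *
D={n:np.load(f'pics/{n}0.npz') for n in('top','side')}
im=D['top']['im'];W=cloud('top',D['top']['d']);WS=cloud('side',D['side']['d'])
a=im[165:255,310:480];b=D['side']['im'][130:230,290:460]
A=cv2.resize(a[:,:,::-1],(765,405),interpolation=cv2.INTER_CUBIC)
cv2.imwrite('pics/crop1.png',A)
def rect(box,z0,z1,name,WW=W,extra=None):
    r0,r1,c0,c1=box;P=WW[r0:r1,c0:c1].reshape(-1,3);P=P[(P[:,2]>z0)&(P[:,2]<z1)]
    (c,s,an)=cv2.minAreaRect(P[:,:2].astype(np.float32));print(name,len(P),np.round(c,4),np.round(s,4),round(an,1),'zmed',np.round(np.median(P[:,2]),4),'mean',P.mean(0).round(4));return P
rect((185,222,412,468),.038,.050,'pod top')
rect((185,222,412,468),.053,.12,'paddle')
rect((185,222,412,468),.049,.053,'stud?')
rect((225,250,340,368),.08,.12,'shaker top')
rect((195,212,325,362),.05,.09,'pull top')
rect((170,204,320,360),.015,.045,'tray deck')
rect((80,190,270,396),.055,.08,'warmer')
rect((228,320,390,508),.009,.03,'cond')
rect((220,312,155,270),.006,.03,'board')
rect((225,320,390,508),.1,.14,'sauce');rect((232,270,455,490),.028,.045,'ramekin')
rect((130,240,280,350),.085,.12,'shaker side',WS) if 0 else None
for (v,u) in [(205,427),(206,424),(200,445),(206,343)]: print((v,u),W[v,u].round(4))
E
```

```text
pod top 1018 [ 0.5829 -0.31  ] [0.07   0.1199] 19.7 zmed 0.045 mean [ 0.5819 -0.3088  0.045 ]
paddle 70 [ 0.5803 -0.2917] [0.0197 0.0473] 7.8 zmed 0.0856 mean [ 0.5815 -0.3077  0.0796]
stud? 30 [ 0.5884 -0.3093] [0.0387 0.1036] 25.1 zmed 0.0501 mean [ 0.578  -0.2898  0.0503]
shaker top 216 [ 0.4784 -0.0725] [0.0383 0.0407] 1.7 zmed 0.0997 mean [ 0.4784 -0.0719  0.0995]
pull top 103 [ 0.565  -0.0457] [0.0102 0.0598] 10.5 zmed 0.0654 mean [ 0.5641 -0.0462  0.0642]
tray deck 872 [ 0.6117 -0.0386] [0.0782 0.1115] 7.7 zmed 0.0217 mean [ 0.615  -0.0378  0.023 ]
warmer 2589 [ 0.7431 -0.0123] [0.2022 0.301 ] 10.5 zmed 0.07 mean [ 0.6814 -0.0128  0.0697]
cond 921 [ 0.3931 -0.3339] [0.2002 0.2816] 3.4 zmed 0.0145 mean [ 0.4057 -0.3545  0.0153]
board 8407 [0.395  0.3051] [0.2173 0.2865] 1.4 zmed 0.0121 mean [0.3926 0.3071 0.0121]
sauce 117 [ 0.4393 -0.2394] [0.0258 0.0228] 73.5 zmed 0.1324 mean [ 0.4386 -0.2375  0.1244]
ramekin 179 [ 0.4471 -0.3945] [0.0606 0.0627] 57.7 zmed 0.0372 mean [ 0.4479 -0.3997  0.0364]
(205, 427) [ 0.5708 -0.2707  0.0503]
(206, 424) [ 0.5679 -0.2626  0.05  ]
(200, 445) [ 0.578  -0.3071  0.0891]
(206, 343) [ 0.5592 -0.0427  0.0657]
```

View pics/crop1.png

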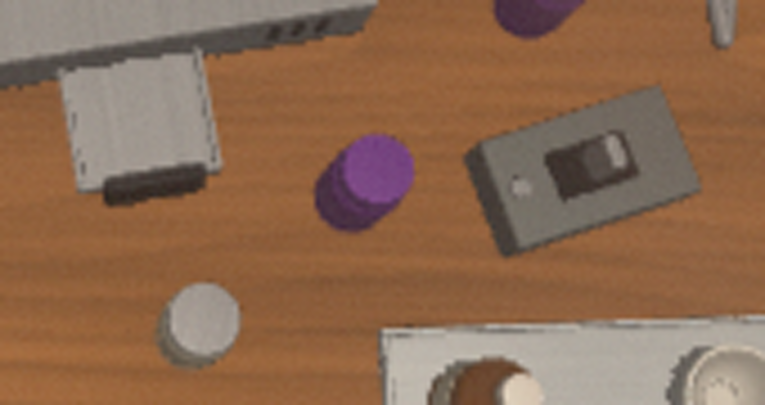

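The clear shaker stands alone in front of the pull. The stud is at the pod's left end (crop 521,187), so the push goes towards world (-0.337, 0.941). The sizes match the given ones: pod 70x120, warmer 200x300 at yaw 10.5°, pull 10x60. Next I'll check IK for all the key poses and push the paddle.

```bash
cat >> h.py <<'E'
def dn(y): return [180,0,y]
POD=np.array([.5829,-.310]); py=np.array([-np.sin(np.radians(19.7)),np.cos(np.radians(19.7))])
WX=np.array([np.cos(np.radians(10.5)),np.sin(np.radians(10.5))])
PULL=np.array([.565,-.0457])
def P(xy,z): return [float(xy[0]),float(xy[1]),z]
def st(m=''):
    s=bot.read_state();print(m,'t',round(s['time_s'],2),np.round(s['position'],4),'F',np.round(s['wrist_force'],1),'w',round(s['grip_width'],4),'g',np.round(s['gripper_force'],1));return s
E
python3 - <<'E'
from h import *
for nm,p,ys in [('pad',P(POD-.045*py,.084),(109.7,-70.3)),('shk',[.478,-.0725,.051],(0,180)),('cond',[.348,-.337,.057],(0,180)),
 ('pull',P(PULL,.045),(100.5,-79.5)),('out',P(PULL-.13*WX,.045),(100.5,-79.5)),('outhi',P(PULL-.13*WX,.21),(100.5,-79.5)),('board',[.405,.22,.04],(181.4,1.4))]:
    for y in ys:
        q=bot.ik(p,dn(y)); print(nm,y,None if q is None else np.round(q,0))
bot.close_gripper()
bot.goto(P(POD-.045*py,.2),dn(109.7)); bot.servo_line(P(POD-.045*py,.084)); st('pre')
r=bot.servo_line(P(POD+.012*py,.084),feed=.03,contact_N=7);print(r);s=st('stop')
print('along y',(np.array(s['position'])[:2]-POD)@py)
im,d=snap('side','pad')
W=cloud('side',d)
cv2.imwrite('pics/padc.png',cv2.resize(im[110:210,280:420][:,:,::-1],(700,500)))
E
```

```text
pad 109.7 [  3.  42.  40.  78. -27.  69.  65.]
pad -70.3 [-11.  61.  77.  79. -59.  84. -97.]
shk 0 [-40.  22.  53. 115. -22.  53. -65.]
shk 180 [-31.  19.  42. 115. -16.  52. 109.]
cond 0 [-13.  28.  65. 115. -31.  57. -22.]
cond 180 [ 51.  16. -12. 112.   4.  52. 127.]
pull 100.5 [-32.  31.  43. 102. -25.  57.  32.]
pull -79.5 [ -50.   53.   77.  103.  -55.   72. -126.]
out 100.5 [-39.  16.  49. 121. -15.  50.  30.]
out -79.5 [ -58.   34.   79.  121.  -40.   58. -127.]
outhi 100.5 [-43.  -2.  47. 110.   1.  72.  15.]
outhi -79.5 [  -9.   -0.   13.  108.    0.   72. -165.]
board 181.4 [-44.  14.  13. 117.  -4.  49.  63.]
board 1.4 [ -60.   15.   31.  118.  -10.   49. -112.]
pre t 5.31 [ 0.5985 -0.3529  0.0852] F [-0.9 -0.8  0.4] w 0.0004 g 0.0
True
stop t 6.73 [ 0.5823 -0.3091  0.0846] F [ 2.4 -3.4  2.8] w -0.0001 g 2.1
along y 0.0010326630741568474
```

View pics/padc.png

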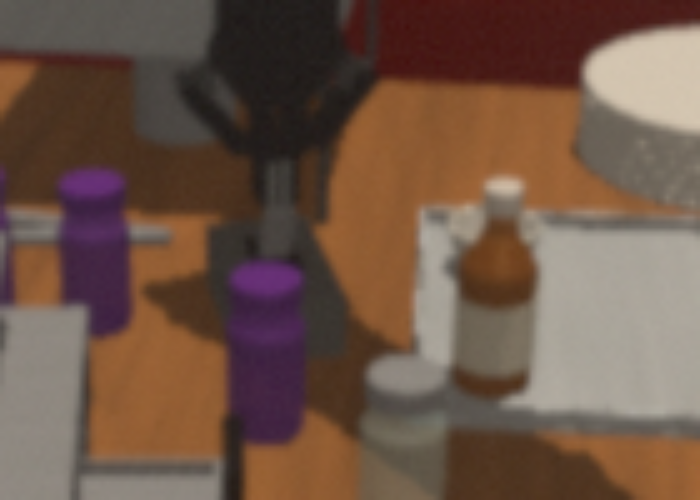

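The crop shows the paddle (crop 278,225) leaning towards the stud in front of the fingers. I'll get its angle from depth, then push on.

```bash
cat >> h.py <<'E'
def padang(tag,n):
    d=np.load(f'pics/{tag}.npz')['d'];W=cloud(n,d).reshape(-1,3)
    r=W[:,:2]-POD;a=r@py;x=r@np.array([py[1],-py[0]])
    m=(abs(x)<.012)&(abs(a)<.035)&(W[:,2]>.052)&(W[:,2]<.096)
    for lo in np.arange(.052,.096,.006):
        k=m&(W[:,2]>=lo)&(W[:,2]<lo+.006)
        if k.sum(): print(round(lo,3),k.sum(),'max y',np.nanpercentile(a[k],90).round(4),'med',np.median(a[k]).round(4))
E
python3 - <<'E'
from h import *
padang('pad','side'); print('rest'); padang('side0','side')
r=bot.servo_line(P(POD+.006*py,.084),feed=.02,contact_N=8);print(r);st()
bot.hold(.2);s=st();print((np.array(s['position'])[:2]-POD)@py)
snap('side','pad2');padang('pad2','side')
E
```

```text
0.052 8 max y 0.0094 med 0.0076
0.058 8 max y 0.0116 med 0.0103
0.064 8 max y 0.0155 med 0.014
0.07 9 max y 0.0196 med 0.0156
0.076 12 max y 0.0225 med 0.0199
0.082 10 max y 0.0235 med 0.02
0.088 24 max y 0.0222 med 0.0095
0.094 4 max y 0.0117 med 0.0086
rest
0.052 10 max y 0.0053 med 0.0018
0.058 14 max y 0.0054 med 0.0023
0.064 10 max y 0.0045 med 0.0022
0.07 15 max y 0.0044 med 0.0021
0.076 9 max y 0.0055 med 0.003
0.082 15 max y 0.0052 med 0.0027
0.088 15 max y 0.0047 med 0.0002
0.094 3 max y 0.0053 med -0.0004
True
 t 7.0 [ 0.5822 -0.309   0.0848] F [ 2.6 -2.7  2.2] w -0.0002 g 2.1
 t 7.2 [ 0.5822 -0.3091  0.0848] F [ 1.3 -2.8  3.6] w -0.0002 g 2.2
0.0011276918668146742
0.052 7 max y 0.0084 med 0.007
0.058 9 max y 0.0127 med 0.0109
0.064 7 max y 0.0153 med 0.0122
0.07 9 max y 0.0166 med 0.0146
0.076 13 max y 0.0232 med 0.0208
0.082 14 max y 0.0237 med 0.0216
0.088 20 max y 0.0201 med 0.0106
0.094 4 max y 0.0094 med 0.0075
```

Slope is about 0.5 rad, so the paddle is at its stop. I'll hold it there, release it, then fetch the shaker.

```bash
python3 - <<'E'
from h import *
bot.hold(1.2)
bot.servo_line(P(POD-.04*py,.084),feed=.08); bot.servo_line(P(POD-.04*py,.2),feed=.2)
bot.open()
bot.goto([.4784,-.0722,.2],dn(180)); st('above')
snap('side','pad3');padang('pad3','side')
r=bot.servo_line([.4784,-.0722,.051],feed=.1,contact_N=15);print(r);st('down')
if not r:
    bot.close_gripper();st('grip')
    bot.servo_line([.4784,-.0722,.22],feed=.12);st('up')
    im,d=snap('side','lift')
    cv2.imwrite('pics/liftc.png',cv2.resize(im[0:300,200:520][:,:,::-1],(640,600)))
E
```

```text
above t 11.78 [ 0.4791 -0.0733  0.2005] F [ 0.4 -0.1 -0.5] w 0.0855 g 0.0
0.052 10 max y 0.0057 med 0.0034
0.058 13 max y 0.0044 med 0.0017
0.064 12 max y 0.0034 med 0.0018
0.07 12 max y 0.0044 med 0.0022
0.076 14 max y 0.0055 med 0.0018
0.082 12 max y 0.0054 med 0.0025
0.088 14 max y 0.0037 med 0.0008
0.094 4 max y 0.0024 med -0.0005
False
down t 13.47 [ 0.4789 -0.0722  0.0515] F [-0.5  0.3 -0.1] w 0.0852 g 0.0
grip t 13.93 [ 0.4788 -0.0721  0.0515] F [-2.1  0.5  4.4] w 0.0439 g 61.3
up t 15.49 [ 0.478  -0.0722  0.2193] F [-0.9 -0.1 -1.2] w 0.0442 g 61.2
```

View pics/liftc.png

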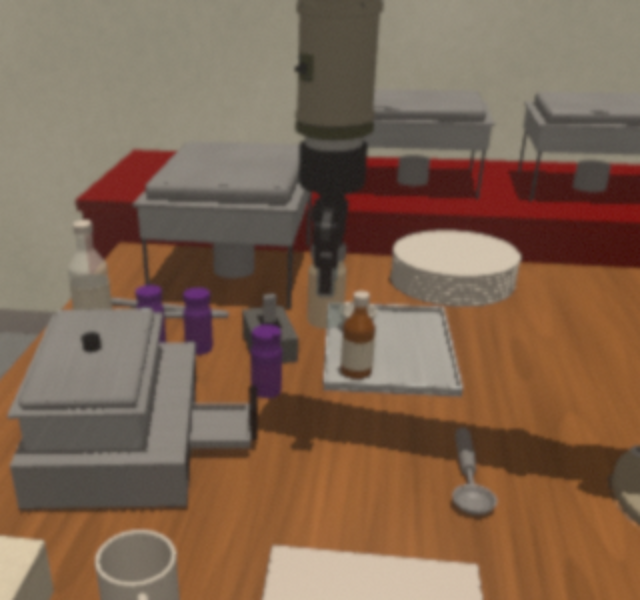

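The shaker is held upright (crop 325,285), the paddle is centred again, and the pull stands free at (253,413). Next is placing the shaker.

```bash
python3 - <<'E'
from h import *
T=[.348,-.337]
bot.servo_line(P(T,.22),feed=.15); bot.servo_line(P(T,.075),feed=.12); bot.hold(.2); st('low')
r=bot.servo_line(P(T,.050),feed=.02,contact_N=5);print(r);st('placed')
bot.open();bot.hold(.2);st('open')
bot.servo_line(P(T,.2),feed=.15)
bot.goto(P(PULL,.16),dn(100.5));s=st('abovepull')
im,d=snap('top','sh');W=cloud('top',d)
m=(np.hypot(W[...,0]-T[0],W[...,1]-T[1])<.05)&(W[...,2]>.085)&(W[...,2]<.13);print(m.sum(),W[m].mean(0),np.ptp(W[m],axis=0))
cv2.imwrite('pics/shc.png',cv2.resize(im[150:330,310:520][:,:,::-1],(700,600)))
E
```

```text
low t 19.22 [ 0.3483 -0.3371  0.0755] F [-0.6  0.7 -1.7] w 0.044 g 61.2
True
placed t 20.13 [ 0.348  -0.3369  0.0555] F [0.9 1.  6.7] w 0.0439 g 62.2
open t 20.82 [ 0.3474 -0.3363  0.0549] F [ 0.5  0.2 -0.4] w 0.0856 g 0.0
abovepull t 23.57 [ 0.5647 -0.0468  0.16  ] F [ 0.   0.1 -0.1] w 0.0851 g 0.0
263 [ 0.34859776 -0.33478442  0.10271394] [0.04059183 0.04050651 0.02059294]
```

View pics/shc.png

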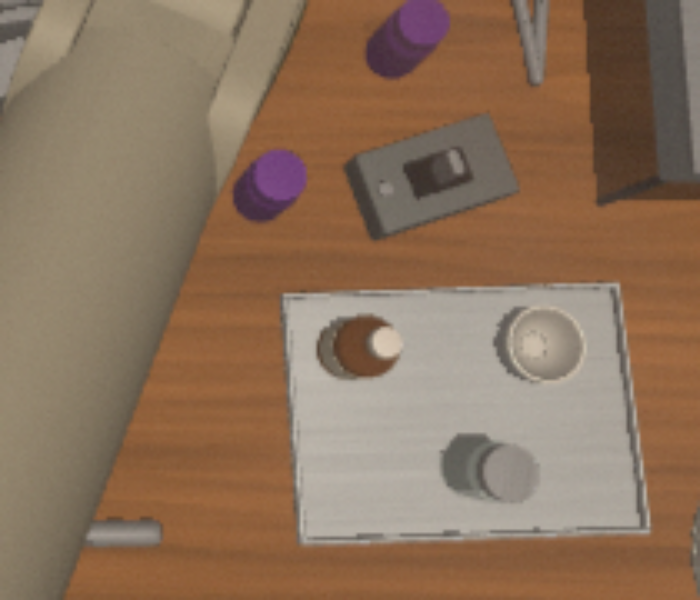

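The shaker stands upright in the tray's free half (crop 508,472; top at 0.103 m), and the bystanders are untouched. Next I'll grasp the pull and draw the tray out.

```bash
python3 - <<'E'
from h import *
r=bot.servo_line(P(PULL,.045),feed=.1,contact_N=12);st(f'down {r}')
if not r:
    bot.close_gripper();bot.hold(.2);s=st('grip')
    p=np.array(s['position'])[:2]; z=float(s['position'][2])
    r=bot.servo_line(P(p-.02*WX,z),feed=.03,contact_N=10);st(f'20 {r}')
    if not r:
        r=bot.servo_line(P(p-.132*WX,z),feed=.05,contact_N=12);st(f'132 {r}')
    im,d=snap('side','out')
    cv2.imwrite('pics/outc.png',cv2.resize(im[100:300,180:420][:,:,::-1],(720,600)))
E
```

```text
down False t 24.93 [ 0.5655 -0.0458  0.0457] F [ 0.3 -0.4 -0.9] w 0.0855 g 0.0
grip t 25.8 [ 0.5653 -0.0456  0.0457] F [-3.5  0.8  5.8] w 0.0091 g 58.7
20 False t 26.61 [ 0.545  -0.0495  0.0456] F [-3.2  0.4  5.8] w 0.0094 g 59.0
132 False t 29.0 [ 0.4357 -0.0697  0.0457] F [-0.6 -0.3 -3.2] w 0.0092 g 58.4
```

View pics/outc.png

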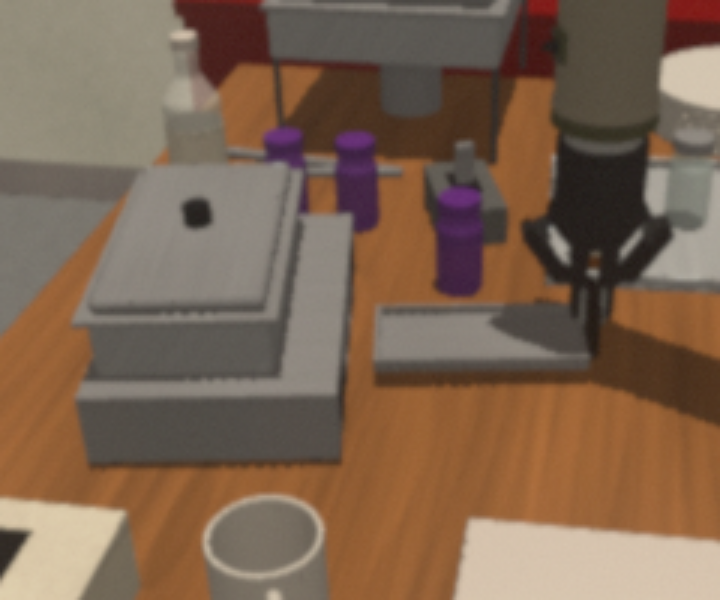

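The tray is fully out, level, with a gap to the warmer (crop 345–375). Now lift it and carry it to the board.

```bash
python3 - <<'E'
from h import *
p=np.array(bot.read_state()['position'])[:2]
bot.servo_line(P(p,.2),feed=.1);st('up')
B=[.405,.22]
try: bot.servo_line(P(B,.2),dn(181.4),feed=.07)
except bot.PlanningError as e:
    print(e); bot.servo_line([.46,.08,.2],dn(140),feed=.06); bot.servo_line(P(B,.2),dn(181.4),feed=.06)
st('over')
bot.servo_line(P(B,.065),feed=.08);bot.hold(.3);st('low')
im,d=snap('side','low');W=cloud('side',d)
m=(W[...,0]>.37)&(W[...,0]<.44)&(W[...,1]>.25)&(W[...,1]<.40)&(W[...,2]>.025)&(W[...,2]<.09)
Q=W[m];c=np.linalg.lstsq(np.c_[Q[:,:2],np.ones(len(Q))],Q[:,2],rcond=None)[0];print(len(Q),'slopes',c[:2],Q.mean(0))
cv2.imwrite('pics/lowc.png',cv2.resize(im[200:400,240:480][:,:,::-1],(720,600)))
E
```

```text
up t 30.74 [ 0.4353 -0.0698  0.1996] F [ 0.  -0.3 -1.8] w 0.009 g 58.4
over t 35.05 [0.405  0.2199 0.2   ] F [ 0.  -0.3 -1.5] w 0.0091 g 58.4
low t 37.19 [0.405  0.2201 0.0651] F [ 0.4  0.2 -2.2] w 0.0089 g 58.4
2565 slopes [0.0008009  0.00177301] [0.40493014 0.33039676 0.041679  ]
```

View pics/lowc.png

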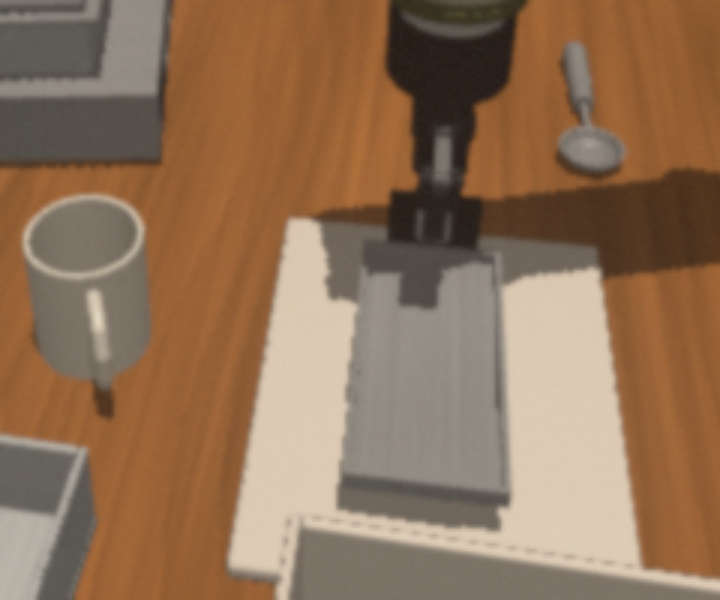

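The tray is level (slopes below 0.002) and centred over the board (crop 430,370). Lower it and release.

```bash
python3 - <<'E'
from h import *
B=[.405,.22]
r=bot.servo_line(P(B,.034),feed=.02,contact_N=4);st(f'placed {r}')
bot.open();bot.hold(.2);st('open')
bot.servo_line(P(B,.2),feed=.12);bot.hold(.3)
im,d=snap('side','end');W=cloud('side',d)
m=(W[...,0]>.37)&(W[...,0]<.44)&(W[...,1]>.25)&(W[...,1]<.40)&(W[...,2]>.005)&(W[...,2]<.06)
Q=W[m];c=np.linalg.lstsq(np.c_[Q[:,:2],np.ones(len(Q))],Q[:,2],rcond=None)[0];print(len(Q),'slopes',c[:2],Q.mean(0))
cv2.imwrite('pics/end_c.png',im[:,:,::-1])
E
```

```text
placed True t 38.36 [0.4049 0.22   0.0407] F [-1.   0.4  6.9] w 0.009 g 59.7
open t 39.28 [0.4041 0.2195 0.0401] F [0.1 0.1 0.4] w 0.0852 g 0.0
2547 slopes [-0.0011467  -0.00162654] [0.4047521  0.33032804 0.0169282 ]
```

View pics/end_c.png

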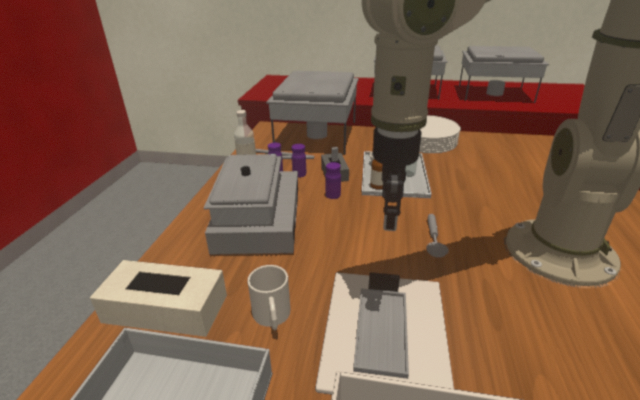

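The drip tray lies flat mid-board (382,335), the gripper is clear, the paddle is centred, and the shaker is in the tray (410,170).

```bash
python3 -c "
from plant import bot
print(bot.job_done())"
```

```text
the job is handed in; nothing more can be done
None
```

I handed the job in at about 41 s of the 72 s allowed, with no verdict returned: the paddle was held at its stop and sprang back, the shaker stands upright in the condiment tray, and the drip tray was drawn out level and lies flat mid-board.

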